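Show the bench camera the next ring job and save it

ROBOT

A 7-joint arm with a two-finger parallel gripper is mounted at the origin on the work surface. World frame = base frame: x ahead of the robot, y to its left, z up, the work surface at z = 0. Lengths are in m, angles in rad, forces in N, time in s.
With the tool pointing down it reaches from about 0.4 to 0.85 m from the base axis. Payload 4.5 kg.
Tool frame: the origin (TCP) lies between the finger pads, 19 mm behind the fingertips; this is the grasp point; z points along the fingers, y is the line along which they close (so a half turn about z gives the same grasp; the last joint's range is limited). The gripper opens to 88 mm and grips with 3 to 60 N. Pads are 18 mm wide; open, the fingers measure 123 mm over their backs; the gripper's body (75 mm by 187 mm) begins 45 mm behind the grasp point.
Start: joints at [-1.075, 0.689, -0.195, 1.565, 0.157, 0.902, -0.215], TCP at [0.278, 0.56, 0.257] pointing down, gripper open.
Joint ranges: [-3.01, 3.01], [-0.46, 2.08], [-1.47, 1.51], [0.13, 2.56], [-1, 4.14], [0.04, 2.09], [-2.66, 2.66]. Speed limits (rad/s): [2.57, 2.57, 3.14, 3.14, 3.14, 3.14, 3.14].

INTERFACE

Orientations are given as a unit quaternion [x, y, z, w].
In Python, from plant import r, optics, workorder gives the robot as it stands.
- The arm moves only by the shell command python3 -m creep 'ROWS' [FORCE]. ROWS is JSON, a list of rows, each an object of numbers: "grip": the gripper command: -1 is shut, 1 is fully open, values between are in proportion; "tx", "ty", "tz": the shift along the tool's x, y, z in cm; "spin": the turn about the tool's z in degrees. In form: [{"grip": .., "tx": .., "ty": .., "tz": .., "spin": ..}, ...]. A call has 1 to 8 rows; each row shifts and turns the commanded pose from where the row before left it, along the tool's axes as they then stand; what a row does not reach is not made up. A row lasts 1/12 s, in which the tool goes at most 41.7 mm and 7.16 degrees, less where a joint would pass 70% of its speed; a pose out of reach is approached as far as the arm can. A call with a gripper value outside its range is refused whole. The fingers move at their own pace and stop on an object; FORCE is the grip in N (left out, the last holds). Time passes only in rows, so rows that do not move let the fingers close. It gives the time, the measured TCP pose, the force, the opening and the grip force at its end, in the units of the state.
- r.get_state(): the state, without advancing time (a new reading comes with each control period).
- optics.snapshot(name): name is "side" or "top"; returns (picture, depth): 480x640x3 uint8, red, green, blue; 480x640 float32, m along the optical axis (not along the pixel's ray), 0 where there is no reading.
- optics.get_calibration(name): a dict with "fx", "fy", "cx", "cy" (pixels), "D" ([k1, k2, p1, p2, k3] as OpenCV has them; the pictures are not rectified), "extrinsics" (4x4, takes a point from world to camera coordinates). Camera axes: x right, y down, z forward; pixel columns grow to the right and rows downward; lengths in m; the calibration is good to about 2 mm. A picture is of the moment at which its call begins. get_calibration takes no time and is no camera call.
- workorder.finish_job(): hands the job in; it is judged then, once.
The state is a dict: "clock": time; "q": joint angles; "qd": joint speeds; "joint_torque": joint torques, N m; "tool_pos": TCP position; "eef_rot": TCP orientation; "contact_force": force on the tool from outside, world axes, zero at the start; "moment": the same for the moment, N m; "opening": opening from 0.0 (shut) to 1.0 (fully open); "finger_force": force on a finger pad.
Only numpy, scipy, OpenCV 4.12 (cv2) and the standard library are available. Lean on these libraries where they do the work, as an engineer would, in place of code of your own. Each camera call takes 0.05 s, during which the arm holds its last target. There are 200 camera calls.

TASK

Log the next job for the overhead bench camera: point at the largest of the three rings on the sorting board, with the fingertips about two centimetres above it, and hold still there for two seconds; then point in the same way, for two seconds, at the head of the wooden mallet it is to be trued with; then press the push button on the camera's control box fully down to save the job, and let it come back up. Do not come down over the other two rings or the steel hammer's head, and touch, move or lift none of the rings and tools, nor the sorting board.

Things in the scene. Friction and masses are not known exactly. Their poses are not given: they have to be found in the camera images.
- ring_large: the largest ring: plain steel band lying flat (hole upward) on the sorting board, outer diameter 32 mm, hole 26 mm, 16 mm high; origin at the centre of its underside, z up, so its top is 16 mm above it. Pointed at when the tool point (TCP) is within 18 mm of its axis horizontally, and 30 to 75 mm above the origin. Loose, about 30 g
- ring_medium: another steel ring lying flat on the same board, outer diameter 24 mm, 6 mm high; origin at the centre of its underside. Not to be pointed at
- ring_small: the smallest steel ring lying flat on the same board, outer diameter 19 mm, 5 mm high; origin at the centre of its underside. The three rings lie in a row about 85 mm apart, in any order
- mallet: wooden mallet lying on the bench: pale barrel head, 45 mm diameter, 80 mm long along its own y; 20 mm thick handle, 200 mm along its own +x (about away from the robot). Origin on the bench under the head's middle, z up; the head's top is 45 mm above it. Pointed at when the tool point (TCP) is within 28 mm of the origin along x, 44 mm along y, and 58 to 105 mm above it. Loose
- hammer: small steel ball-peen hammer lying on the bench: head 68 mm long along its own y, 26 mm high, thin wooden handle 200 mm along its own +x. Origin on the bench under the head's middle. Mallet, hammer and control box are in a row beyond the sorting board, about 180 mm apart, in any order. Not to be pointed at
- save (a joint): travel of the push button, m: 0 up, 0.006 fully down; a spring brings it back; fully down takes about 5 N
- save_top (a point): centre of the top of the push button: a round grey button 30 mm in diameter in a black housing on top of a fixed grey control box (80 x 90 mm, 40 mm high); it is pressed straight down
- board: the sorting board, fixed: flat piece of wood 100 (x) x 270 (y) x 12 mm on which the rings lie; origin at the centre of its underside
- file: flat file with a wooden handle, about 220 mm long, 18 mm high, lying to the robot's right; bystander; origin on the bench under its middle
- pliers: pliers, about 145 mm long, 14 mm high, lying to the robot's left; bystander; origin on the bench under the pivot
- bench_block: square steel bench block 65 x 65 x 22 mm to the right; bystander; origin at the centre of its underside
- jar: glass jar with a steel lid, 64 mm in diameter, 75 mm high, at the right; bystander; origin at the centre of its underside
- tool_tin: steel tin 72 mm in diameter, 90 mm high, with tool handles standing out to 165 mm, at the left; bystander; origin at the centre of its underside
Things that resemble listed ones, but are neither listed nor needed, are in the scene too. Leave any green or yellow look-alike of the ring_large alone.

How it is judged:
By the outcome, as a careful person would: the job done as asked, in the order asked, and still so for the second after the job is handed in, with the robot touching nothing.
It also fails if it takes over 53 s, if anything falls off the work surface, if the arm or the gripper's body presses on something with over 40 N, if the wrist force passes 120 N, or if a joint passes its speed limit or range.

## Working session

There is one attempt and no reset: what is moved stays moved. The work goes in short steps, Python scripts to look and compute and a shell command to move; the robot and the scene stay as the last step left them, time stands still between calls to the robot, and variables do not carry over. Pictures are saved under pics/ and viewed, at most 10 in all, crops included, and the job is handed in when it is done.

```bash
mkdir -p pics; python3 - <<'E'
from plant import r, optics
import cv2, numpy as np
s=r.get_state(); print(s['clock'],s['tool_pos'],s['eef_rot'],s['opening'])
for n in('top','side'):
    p,d=optics.snapshot(n); cv2.imwrite(f'pics/{n}0.png',p[:,:,::-1]); np.save(f'pics/{n}0.npy',d)
    c=optics.get_calibration(n); print(n,c)
E
```

```text
0.0 [0.2782439  0.55896264 0.2566008 ] [ 2.28825890e-01  9.73466920e-01 -9.18733414e-04 -1.53809196e-04] 1.0084524309838137
top {'fx': 466.097865561251, 'fy': 466.097865561251, 'cx': 321.69969681631306, 'cy': 239.6720099563617, 'D': array([-0.10845188,  0.        ,  0.        ,  0.        ,  0.        ]), 'extrinsics': array([[-0.0159851 , -0.99981582, -0.01062054,  0.03131691],
       [-0.98571078,  0.01753918, -0.16753101,  0.53387623],
       [ 0.16768643,  0.00779078, -0.9858096 ,  1.03141477],
       [ 0.        ,  0.        ,  0.        ,  1.        ]])}
side {'fx': 601.3314964264782, 'fy': 601.3314964264782, 'cx': 315.7546922623677, 'cy': 245.73353437312187, 'D': array([0.03193586, 0.        , 0.        , 0.        , 0.        ]), 'extrinsics': array([[ 0.83506805, -0.55013055, -0.00420933, -0.41712468],
       [-0.38086216, -0.57257275, -0.7260196 ,  0.250832  ],
       [ 0.39699541,  0.60787895, -0.68766113,  1.0602976 ],
       [ 0.        ,  0.        ,  0.        ,  1.        ]])}
```

View pics/top0.png

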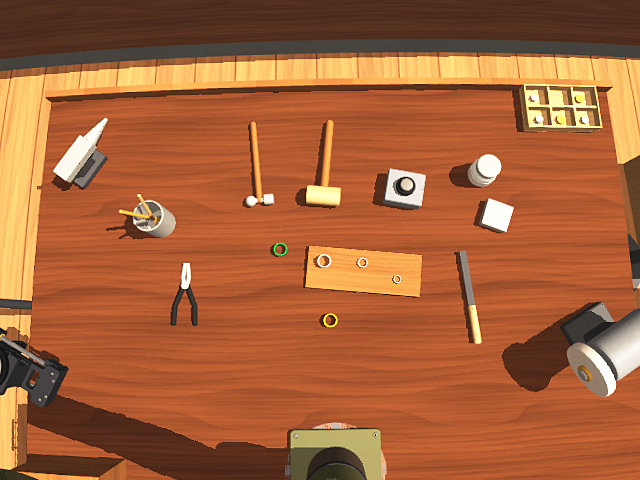

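View pics/side0.png

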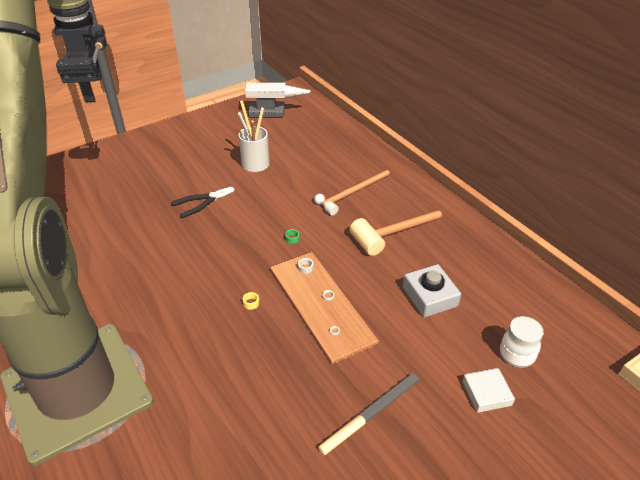

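The top view shows the large ring at (323,261), medium at (363,263) and small at (397,280) on the board. The mallet head is at (323,196), the steel hammer's head at (259,200) and the button at (406,185). In the side view these are at about (306,265), (328,295), (335,331), (367,237), (325,204) and (433,280).

```bash
cat > h.py <<'E'
import cv2, numpy as np
from plant import r, optics
def ray(n,uv):
    c=optics.get_calibration(n); K=np.array([[c['fx'],0,c['cx']],[0,c['fy'],c['cy']],[0,0,1]])
    p=cv2.undistortPoints(np.array([[uv]],float),K,c['D'])[0,0]; E=c['extrinsics']; R=E[:3,:3]
    return -R.T@E[:3,3], R.T@np.array([p[0],p[1],1])
def plane(n,uv,z):
    o,d=ray(n,uv); return o+d*(z-o[2])/d[2]
def depthpt(n,uv,D):
    o,d=ray(n,uv); return o+d*D
def two(a,b):
    (o1,d1),(o2,d2)=ray('top',a),ray('side',b)
    t=np.linalg.lstsq(np.c_[d1,-d2],o2-o1,rcond=None)[0]; p,q=o1+t[0]*d1,o2+t[1]*d2
    return (p+q)/2,np.linalg.norm(p-q)
def blob(img,uv,w,f):  # box centre of masked contour nearest uv
    u,v=uv; c=img[v-w:v+w,u-w:u+w]; m=f(cv2.cvtColor(c,cv2.COLOR_BGR2HSV)).astype(np.uint8)
    cs=cv2.findContours(m,cv2.RETR_EXTERNAL,cv2.CHAIN_APPROX_NONE)[0]; k=max(cs,key=cv2.contourArea)
    (x,y),s,a=cv2.minAreaRect(k); return (x+u-w,y+v-w),s,a
E
python3 - <<'E'
from h import *
np.set_printoptions(precision=4,suppress=True)
I={n:cv2.imread(f'pics/{n}0.png') for n in('top','side')}; D={n:np.load(f'pics/{n}0.npy') for n in I}
st=lambda h:(h[...,1]<90)&(h[...,2]>110)
wood=lambda h:(h[...,0]>14)&(h[...,0]<32)&(h[...,1]<150)&(h[...,2]>140)
dark=lambda h:(h[...,2]<75)&(h[...,1]<90)
for nm,a,b,w,f,z in [('large',(323,261),(306,265),13,st,.028),('medium',(363,263),(328,295),12,st,.018),('small',(397,280),(335,331),12,st,.017),('mallet',(323,196),(367,237),26,wood,.0225),('ham',(259,200),(325,204),20,st,.013),('button',(406,185),(433,280),15,dark,.058)]:
    A,B=blob(I['top'],a,w,f),blob(I['side'],b,w,f)
    print(nm,A,B); print('  plane',plane('top',A[0],z),plane('side',B[0],z),'two',two(A[0],B[0]))
    u,v=map(round,A[0]); print('  depth',depthpt('top',(u,v),D['top'][v,u]))
big=lambda n,u,v,w:cv2.resize(I[n][v-w:v+w,u-w:u+w],(400,400),interpolation=cv2.INTER_CUBIC)
cv2.imwrite('pics/btn.png',np.hstack([big('top',406,186,25),big('side',433,285,35)]))
for u,v in((403,180),(405,182),(406,184),(410,184)): print(depthpt('top',(u,v),D['top'][v,u]))
for u,v in((433,276),(430,278),(434,279)): print('side',depthpt('side',(u,v),D['side'][v,u]))
E
```

```text
large ((323.5, 260.5), (13.0, 13.0), 90.0) ((305.5, 265.5), (15.0, 15.0), 90.0)
  plane [0.488 0.019 0.028] [0.4816 0.0111 0.028 ] two (array([0.4882, 0.0196, 0.0174]), np.float64(0.0022917078573869956))
  depth [0.4912 0.0179 0.0112]
medium ((362.3000011444092, 262.1000003814697), (9.391485214233398, 9.391485214233398), 63.43495178222656) ((328.10000133514404, 294.80000019073486), (11.627553939819336, 10.28591251373291), 26.56505012512207)
  plane [ 0.4838 -0.072   0.018 ] [ 0.4801 -0.0741  0.018 ] two (array([ 0.4832, -0.0718,  0.0143]), np.float64(0.0024012451488893524))
  depth [ 0.4845 -0.0716  0.0143]
small ((397.0, 278.5), (7.0, 8.0), 90.0) ((334.5, 330.0), (8.0, 9.0), 90.0)
  plane [ 0.4437 -0.1524  0.017 ] [ 0.4408 -0.1532  0.017 ] two (array([ 0.4429, -0.1522,  0.0148]), np.float64(0.0022323335102710238))
  depth [ 0.4455 -0.1534  0.0103]
mallet ((322.9978141784668, 194.26637649536133), (33.767826080322266, 17.577774047851562), 7.594643592834473) ((368.7697124481201, 236.73859024047852), (40.9039421081543, 32.7231559753418), 14.931418418884277)
  plane [0.6487 0.0176 0.0225
[... 204 characters left out ...]
867, 10.60660171508789), 45.0)
  plane [0.6422 0.1536 0.013 ] [0.6411 0.1525 0.013 ] two (array([0.6423, 0.1539, 0.0115]), np.float64(0.0004896413306050177))
  depth [0.6387 0.1519 0.0262]
button ((405.0, 186.0), (18.0, 18.0), 0.0) ((431.8823528289795, 282.47058868408203), (22.79834747314453, 15.522278785705566), 14.03624439239502)
  plane [ 0.6558 -0.1743  0.058 ] [ 0.6444 -0.1879  0.058 ] two (array([ 0.6595, -0.1767,  0.0398]), np.float64(0.0033648396018245374))
  depth [ 0.6547 -0.1737  0.0616]
[ 0.6687 -0.1693  0.0637]
[ 0.6639 -0.1739  0.0632]
[ 0.6586 -0.1757  0.0648]
[ 0.6585 -0.185   0.0647]
side [ 0.656  -0.1775  0.0602]
side [ 0.6456 -0.1802  0.063 ]
side [ 0.6509 -0.1859  0.0621]
```

View pics/btn.png

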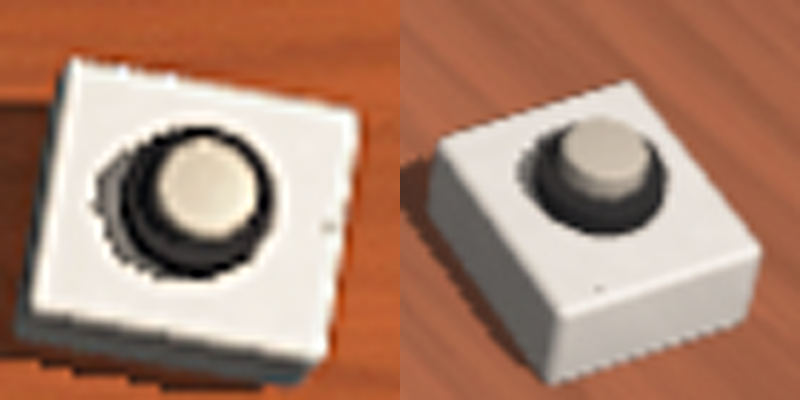

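The crop shows the grey cap of the button on its black housing. The top face is centred near (406.6,184.4) in the top view and (433.7,275.4) in the side view.

```bash
python3 - <<'E'
from h import *
print(two((406.6,184.4),(433.7,275.4)), plane('top',(406.6,184.4),.063),plane('side',(433.7,275.4),.063))
s=r.get_state(); R=__import__('scipy.spatial.transform',fromlist=['x']).Rotation.from_quat(s['eef_rot']).as_matrix(); print(R)
p=s['tool_pos']
for g in([.488,.0185,.257],[.488,.0185,.067],[.648,.0176,.067],[.656,-.178,.067]):
    print((R.T@(np.array(g)-p)*100).round(2)); p=np.array(g)
E
```

```text
(array([ 0.65835732, -0.17750241,  0.06076209]), np.float64(0.0009629427786020043)) [ 0.65814978 -0.17733938  0.063     ] [ 0.65616656 -0.17884415  0.063     ]
[[-8.95292585e-01  4.45478183e-01 -6.12579735e-04]
 [ 4.45478592e-01  8.95291391e-01 -1.46592641e-03]
 [-1.04600870e-04 -1.58532420e-03 -9.99998738e-01]]
[-4.286e+01 -3.905e+01  4.000e-02]
[ 0.    0.03 19.  ]
[-1.436e+01  7.050e+00 -1.000e-02]
[ -9.43 -17.16   0.03]
```

```bash
python3 -m creep '[{"grip":-1,"tx":-1.5,"ty":-1.3,"tz":0,"spin":0},{"grip":-1,"tx":-2.8,"ty":-2.5,"tz":0,"spin":0},{"grip":-1,"tx":-2.8,"ty":-2.5,"tz":0,"spin":0},{"grip":-1,"tx":-2.8,"ty":-2.5,"tz":0,"spin":0},{"grip":-1,"tx":-2.8,"ty":-2.5,"tz":0,"spin":0},{"grip":-1,"tx":-2.8,"ty":-2.5,"tz":0,"spin":0},{"grip":-1,"tx":-2.8,"ty":-2.5,"tz":0,"spin":0},{"grip":-1,"tx":-2.8,"ty":-2.5,"tz":0,"spin":0}]' 10
```

```text
clock: 0.77
tool_pos: [0.3838, 0.2954, 0.2573]
eef_rot: [0.229, 0.974, -0.0, -0.0]
contact_force: [-0.5, -0.2, -0.1]
opening: 0.419
finger_force: 0.0
```

```bash
python3 -m creep '[{"grip":-1,"tx":-2.8,"ty":-2.6,"tz":0,"spin":0},{"grip":-1,"tx":-2.8,"ty":-2.6,"tz":0,"spin":0},{"grip":-1,"tx":-2.8,"ty":-2.6,"tz":0,"spin":0},{"grip":-1,"tx":-2.8,"ty":-2.6,"tz":0,"spin":0},{"grip":-1,"tx":-2.8,"ty":-2.6,"tz":0,"spin":0},{"grip":-1,"tx":-2.8,"ty":-2.6,"tz":0,"spin":0},{"grip":-1,"tx":-2.8,"ty":-2.6,"tz":0,"spin":0},{"grip":-1,"tx":-2.1,"ty":-1.9,"tz":0,"spin":0}]'
python3 -m creep '[{"grip":-1,"tz":2},{"grip":-1,"tz":2},{"grip":-1,"tz":2},{"grip":-1,"tz":2},{"grip":-1,"tz":2},{"grip":-1},{"grip":-1},{"grip":-1}]'
python3 - <<'E'
from h import *
s=r.get_state(); print(s['tool_pos'],s['eef_rot'],s['opening'])
a=optics.snapshot('top')[0];b=optics.snapshot('side')[0]
cv2.imwrite('pics/near.png',np.hstack([cv2.resize(a[150:350,220:420],(400,400)),cv2.resize(b[130:330,200:400],(400,400))])[:,:,::-1])
E
```

```text
clock: 1.43
tool_pos: [0.4888, 0.0168, 0.2572]
eef_rot: [0.23, 0.973, -0.001, -0.0]
contact_force: [1.5, -0.1, -0.4]
opening: 0.007
finger_force: 0.0
[0.48875001 0.01675492 0.25716837] [ 2.30433625e-01  9.73087773e-01 -7.26349682e-04 -5.33780865e-05] 0.007242490567139679$[0]: bad value
```

View pics/near.png

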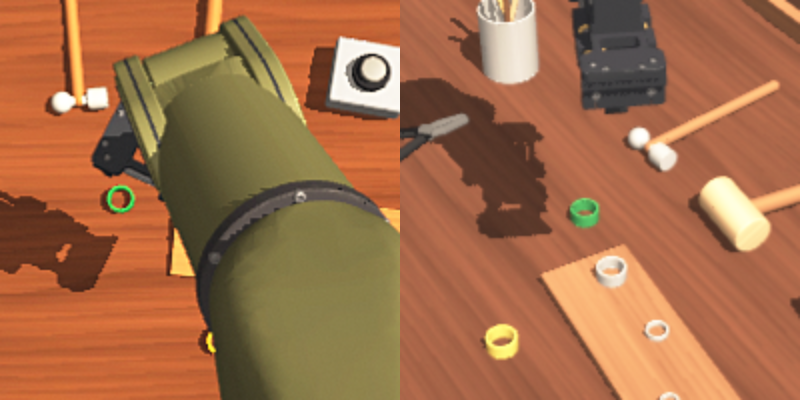

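All keys are needed in each row, so the descent was refused. The picture shows the ring, at (610,270) in the side half, and the gripper still high above it with its tip at (618,105).

```bash
python3 -m creep '[{"grip":-1,"tx":0,"ty":0,"tz":1.5,"spin":0},{"grip":-1,"tx":0,"ty":0,"tz":2.5,"spin":0},{"grip":-1,"tx":0,"ty":0,"tz":2.5,"spin":0},{"grip":-1,"tx":0,"ty":0,"tz":2.5,"spin":0},{"grip":-1,"tx":0,"ty":0,"tz":2.5,"spin":0},{"grip":-1,"tx":0,"ty":0,"tz":1.5,"spin":0},{"grip":-1,"tx":0,"ty":0,"tz":0,"spin":0},{"grip":-1,"tx":0,"ty":0,"tz":0,"spin":0}]'
python3 - <<'E'
from h import *
s=r.get_state(); print(s['tool_pos'])
b,d=optics.snapshot('side')
E=optics.get_calibration('side'); X=E['extrinsics']; tip=s['tool_pos']-[0,0,.019]; c=X[:3,:3]@tip+X[:3,3]; print(E['fx']*c[0]/c[2]+E['cx'],E['fy']*c[1]/c[2]+E['cy'])
cv2.imwrite('pics/near2.png',cv2.resize(b[180:300,220:380],(800,600))[:,:,::-1])
E
```

```text
clock: 2.2
tool_pos: [0.4877, 0.0214, 0.127]
eef_rot: [0.228, 0.974, -0.0, -0.001]
contact_force: [-0.7, 0.4, 0.4]
opening: 0.008
finger_force: 0.0
[0.48767619 0.02139381 0.1269786 ]
304.6090502890052 232.8515863511616
```

View pics/near2.png

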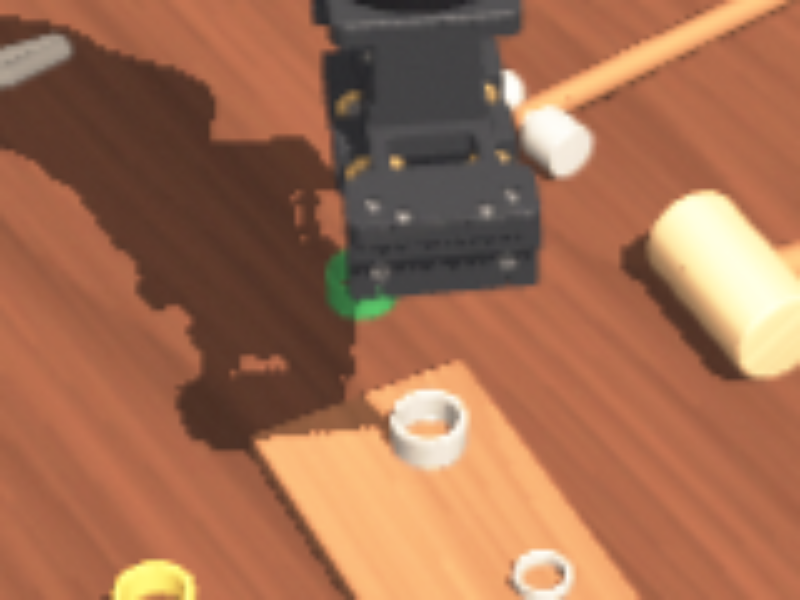

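The side view shows the closed fingers, tip near crop (445,285), just above the large ring at (430,430); the kinematics predict (423,264), which agrees. Now I'll lower and hold.

```bash
python3 -m creep '[{"grip":-1,"tx":0,"ty":0,"tz":1,"spin":0},{"grip":-1,"tx":0,"ty":0,"tz":1.5,"spin":0},{"grip":-1,"tx":0,"ty":0,"tz":1.5,"spin":0},{"grip":-1,"tx":0,"ty":0,"tz":1,"spin":0},{"grip":-1,"tx":0,"ty":0,"tz":1,"spin":0},{"grip":-1,"tx":0,"ty":0,"tz":0,"spin":0},{"grip":-1,"tx":0,"ty":0,"tz":0,"spin":0},{"grip":-1,"tx":0,"ty":0,"tz":0,"spin":0}]'
python3 -m creep '[{"grip":-1,"tx":0,"ty":0,"tz":0,"spin":0},{"grip":-1,"tx":0,"ty":0,"tz":0,"spin":0},{"grip":-1,"tx":0,"ty":0,"tz":0,"spin":0},{"grip":-1,"tx":0,"ty":0,"tz":0,"spin":0},{"grip":-1,"tx":0,"ty":0,"tz":0,"spin":0},{"grip":-1,"tx":0,"ty":0,"tz":0,"spin":0},{"grip":-1,"tx":0,"ty":0,"tz":0,"spin":0},{"grip":-1,"tx":0,"ty":0,"tz":0,"spin":0}]'
python3 - <<'E'
from h import *
b,d=optics.snapshot('side')
cv2.imwrite('pics/near3.png',cv2.resize(b[180:300,220:380],(800,600))[:,:,::-1])
E
```

```text
clock: 2.92
tool_pos: [0.4887, 0.0207, 0.068]
eef_rot: [0.229, 0.973, 0.0, 0.0]
contact_force: [1.0, 0.6, 0.0]
opening: 0.007
finger_force: 0.0
clock: 3.58
tool_pos: [0.4883, 0.0206, 0.0674]
eef_rot: [0.229, 0.973, 0.0, -0.0]
contact_force: [-0.5, -0.2, 0.7]
opening: 0.004
finger_force: 0.0
```

View pics/near3.png

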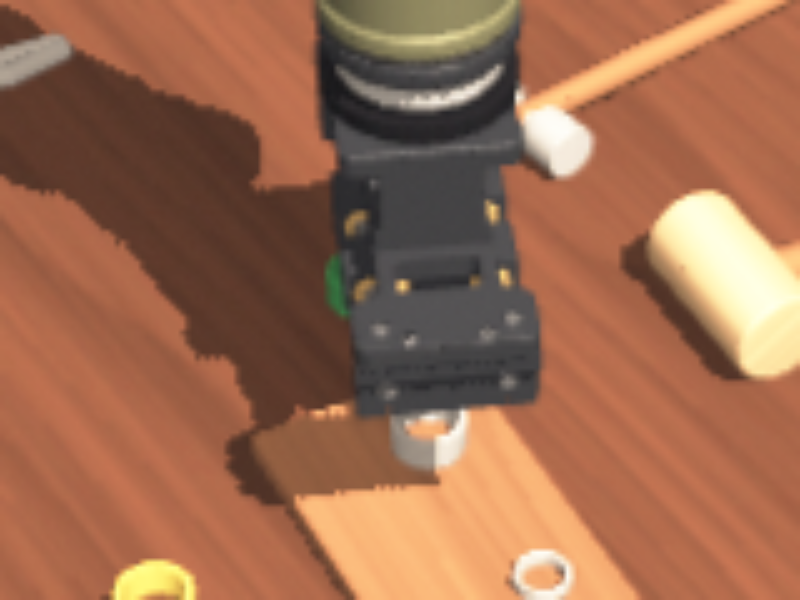

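The fingertips stand just above the large ring (ring at crop (430,435)), clear of it. I'll hold, then rise and move over the mallet.

```bash
python3 -m creep '[{"grip":-1,"tx":0,"ty":0,"tz":0,"spin":0},{"grip":-1,"tx":0,"ty":0,"tz":0,"spin":0},{"grip":-1,"tx":0,"ty":0,"tz":0,"spin":0},{"grip":-1,"tx":0,"ty":0,"tz":0,"spin":0},{"grip":-1,"tx":0,"ty":0,"tz":0,"spin":0},{"grip":-1,"tx":0,"ty":0,"tz":0,"spin":0},{"grip":-1,"tx":0,"ty":0,"tz":0,"spin":0},{"grip":-1,"tx":0,"ty":0,"tz":0,"spin":0}]' | head -2
python3 -m creep '[{"grip":-1,"tx":0,"ty":0,"tz":0,"spin":0},{"grip":-1,"tx":0,"ty":0,"tz":0,"spin":0},{"grip":-1,"tx":0,"ty":0,"tz":0,"spin":0},{"grip":-1,"tx":0,"ty":0,"tz":0,"spin":0},{"grip":-1,"tx":0,"ty":0,"tz":0,"spin":0},{"grip":-1,"tx":0,"ty":0,"tz":0,"spin":0},{"grip":-1,"tx":0,"ty":0,"tz":0,"spin":0},{"grip":-1,"tx":0,"ty":0,"tz":0,"spin":0}]' | head -2
python3 -m creep '[{"grip":-1,"tx":0,"ty":0,"tz":0,"spin":0},{"grip":-1,"tx":0,"ty":0,"tz":0,"spin":0},{"grip":-1,"tx":0,"ty":0,"tz":0,"spin":0},{"grip":-1,"tx":0,"ty":0,"tz":0,"spin":0},{"grip":-1,"tx":0,"ty":0,"tz":0,"spin":0},{"grip":-1,"tx":0,"ty":0,"tz":0,"spin":0},{"grip":-1,"tx":0,"ty":0,"tz":0,"spin":0},{"grip":-1,"tx":0,"ty":0,"tz":0,"spin":0}]' | head -2
python3 -m creep '[{"grip":-1,"tx":0,"ty":0,"tz":-1.5,"spin":0},{"grip":-1,"tx":0,"ty":0,"tz":-2.5,"spin":0},{"grip":-1,"tx":0,"ty":0,"tz":-2.5,"spin":0},{"grip":-1,"tx":0,"ty":0,"tz":-1.5,"spin":0}]' | head -2
python3 -m creep '[{"grip":-1,"tx":-1.6,"ty":0.8,"tz":0,"spin":0},{"grip":-1,"tx":-2.4,"ty":1.2,"tz":0,"spin":0},{"grip":-1,"tx":-2.4,"ty":1.2,"tz":0,"spin":0},{"grip":-1,"tx":-2.4,"ty":1.2,"tz":0,"spin":0},{"grip":-1,"tx":-2.4,"ty":1.2,"tz":0,"spin":0},{"grip":-1,"tx":-1.6,"ty":0.8,"tz":0,"spin":0},{"grip":-1,"tx":-1.6,"ty":0.6,"tz":0,"spin":0},{"grip":-1,"tx":0,"ty":0,"tz":0,"spin":0}]'
```

```text
clock: 4.3
tool_pos: [0.4883, 0.0206, 0.0674]
clock: 4.97
tool_pos: [0.4883, 0.0206, 0.0674]
clock: 5.63
tool_pos: [0.4883, 0.0206, 0.0674]
clock: 5.97
tool_pos: [0.4887, 0.0206, 0.1493]
clock: 6.63
tool_pos: [0.6515, 0.0186, 0.1473]
eef_rot: [0.23, 0.973, 0.001, 0.002]
contact_force: [0.1, -0.7, -0.4]
opening: 0.006
finger_force: 0.0
```

```bash
python3 -m creep '[{"grip":-1,"tx":0,"ty":0,"tz":1.3,"spin":0},{"grip":-1,"tx":0,"ty":0,"tz":2,"spin":0},{"grip":-1,"tx":0,"ty":0,"tz":2,"spin":0},{"grip":-1,"tx":0,"ty":0,"tz":1,"spin":0},{"grip":-1,"tx":0,"ty":0,"tz":0,"spin":0},{"grip":-1,"tx":0,"ty":0,"tz":0,"spin":0},{"grip":-1,"tx":0,"ty":0,"tz":0,"spin":0},{"grip":-1,"tx":0,"ty":0,"tz":0,"spin":0}]'
python3 - <<'E'
from h import *
b,d=optics.snapshot('side')
cv2.imwrite('pics/mal.png',cv2.resize(b[160:300,280:470],(800,590))[:,:,::-1])
E
```

```text
clock: 7.3
tool_pos: [0.6491, 0.0193, 0.0856]
eef_rot: [0.229, 0.973, 0.0, 0.001]
contact_force: [0.8, 0.2, 0.4]
opening: -0.0
finger_force: 0.0
```

View pics/mal.png

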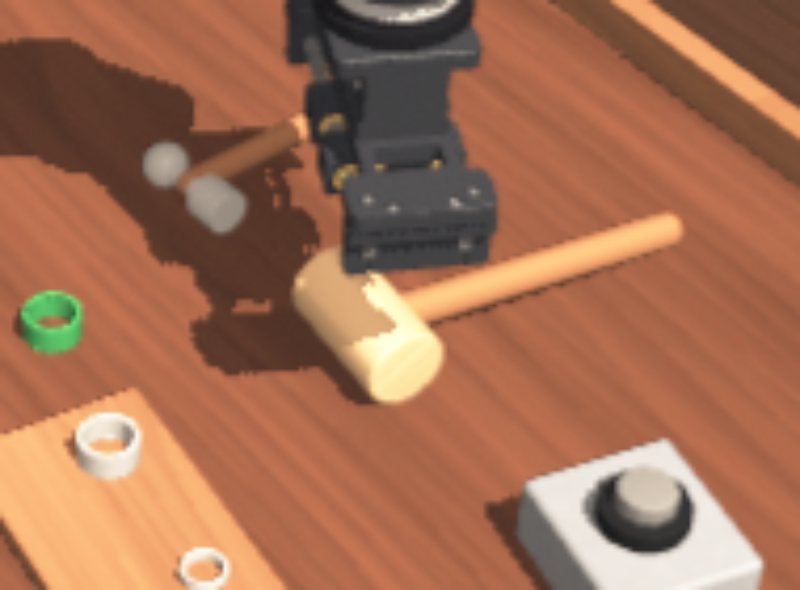

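The fingertips, crop (420,265), stand over the mallet head but look a bit toward the handle. I'll check the head's centre with a cleaner mask, which costs no robot time.

```bash
python3 - <<'E'
from h import *
I={n:cv2.imread(f'pics/{n}0.png') for n in('top','side')}
f=lambda h:(h[...,0]>14)&(h[...,2]>100)&(h[...,1]<190)
for n,uv in(('top',(323,196)),('side',(367,237))):
    b=blob(I[n],uv,28,f); print(b, plane(n,b[0],.0225))
    X=optics.get_calibration(n); 
    for p in([.648,.0176,.045],[.649,.0193,.0666]): 
        c=X['extrinsics']@np.r_[p,1]; print('proj',X['fx']*c[0]/c[2]+X['cx'],X['fy']*c[1]/c[2]+X['cy'])
h=cv2.cvtColor(I['top'],cv2.COLOR_BGR2HSV); print(h[180:214:2,318].tolist())
E
```

```text
((323.8278694152832, 185.8934440612793), (34.222511291503906, 36.39537048339844), 5.19442892074585) [0.66954315 0.01524933 0.0225    ]
proj 322.9262965163795 191.99488902070198
proj 322.10684250022643 189.07438337859156
((369.7647075653076, 236.94117736816406), (42.6862678527832, 32.98484420776367), 14.03624439239502) [0.6481953  0.01181135 0.0225    ]
proj 368.6555948600573 227.7882831410075
proj 369.1191843230376 219.62139209266536
[[8, 172, 80], [7, 172, 74], [8, 183, 71], [22, 129, 255], [27, 92, 255], [28, 84, 255], [29, 70, 255], [29, 50, 255], [30, 63, 255], [28, 86, 255], [26, 107, 255], [17, 143, 248], [13, 161, 109], [8, 163, 64], [9, 183, 178], [9, 185, 170], [9, 186, 181]]
```

The block seen is the near end of the gripper body, which hides the fingers, and the offset is consistent with that. The head centre is about (0.647, 0.017) and the TCP is within 3 mm of it, so I'll hold here.

```bash
python3 -m creep '[{"grip":-1,"tx":0,"ty":0,"tz":0,"spin":0},{"grip":-1,"tx":0,"ty":0,"tz":0,"spin":0},{"grip":-1,"tx":0,"ty":0,"tz":0,"spin":0},{"grip":-1,"tx":0,"ty":0,"tz":0,"spin":0},{"grip":-1,"tx":0,"ty":0,"tz":0,"spin":0},{"grip":-1,"tx":0,"ty":0,"tz":0,"spin":0},{"grip":-1,"tx":0,"ty":0,"tz":0,"spin":0},{"grip":-1,"tx":0,"ty":0,"tz":0,"spin":0}]' | head -2
python3 -m creep '[{"grip":-1,"tx":0,"ty":0,"tz":0,"spin":0},{"grip":-1,"tx":0,"ty":0,"tz":0,"spin":0},{"grip":-1,"tx":0,"ty":0,"tz":0,"spin":0},{"grip":-1,"tx":0,"ty":0,"tz":0,"spin":0},{"grip":-1,"tx":0,"ty":0,"tz":0,"spin":0},{"grip":-1,"tx":0,"ty":0,"tz":0,"spin":0},{"grip":-1,"tx":0,"ty":0,"tz":0,"spin":0},{"grip":-1,"tx":0,"ty":0,"tz":0,"spin":0}]' | head -2
python3 -m creep '[{"grip":-1,"tx":0,"ty":0,"tz":0,"spin":0},{"grip":-1,"tx":0,"ty":0,"tz":0,"spin":0},{"grip":-1,"tx":0,"ty":0,"tz":0,"spin":0},{"grip":-1,"tx":0,"ty":0,"tz":0,"spin":0},{"grip":-1,"tx":0,"ty":0,"tz":0,"spin":0},{"grip":-1,"tx":0,"ty":0,"tz":0,"spin":0},{"grip":-1,"tx":0,"ty":0,"tz":0,"spin":0},{"grip":-1,"tx":0,"ty":0,"tz":0,"spin":0}]' | head -2
python3 -m creep '[{"grip":-1,"tx":0,"ty":0,"tz":0,"spin":0},{"grip":-1,"tx":0,"ty":0,"tz":0,"spin":0},{"grip":-1,"tx":0,"ty":0,"tz":0,"spin":0},{"grip":-1,"tx":0,"ty":0,"tz":0,"spin":0},{"grip":-1,"tx":0,"ty":0,"tz":-1,"spin":0},{"grip":-1,"tx":0,"ty":0,"tz":-2,"spin":0},{"grip":-1,"tx":0,"ty":0,"tz":-2,"spin":0},{"grip":-1,"tx":0,"ty":0,"tz":-1,"spin":0}]' | head -2
```

```text
clock: 8.02
tool_pos: [0.6484, 0.0191, 0.0844]
clock: 8.68
tool_pos: [0.6484, 0.0192, 0.0844]
clock: 9.35
tool_pos: [0.6485, 0.0192, 0.0844]
clock: 10.02
tool_pos: [0.6497, 0.0193, 0.1473]
```

```bash
python3 -m creep '[{"grip":-1,"tx":-0.8,"ty":-1.5,"tz":0,"spin":0},{"grip":-1,"tx":-1.6,"ty":-2.9,"tz":0,"spin":0},{"grip":-1,"tx":-1.6,"ty":-2.9,"tz":0,"spin":0},{"grip":-1,"tx":-1.6,"ty":-2.9,"tz":0,"spin":0},{"grip":-1,"tx":-1.6,"ty":-2.9,"tz":0,"spin":0},{"grip":-1,"tx":-1.6,"ty":-2.9,"tz":0,"spin":0},{"grip":-1,"tx":-0.7,"ty":-1.3,"tz":0,"spin":0},{"grip":-1,"tx":0,"ty":0,"tz":0,"spin":0}]'
python3 -m creep '[{"grip":-1,"tx":0,"ty":0,"tz":1,"spin":0},{"grip":-1,"tx":0,"ty":0,"tz":2,"spin":0},{"grip":-1,"tx":0,"ty":0,"tz":1.5,"spin":0},{"grip":-1,"tx":0,"ty":0,"tz":0.5,"spin":0},{"grip":-1,"tx":0,"ty":0,"tz":0,"spin":0},{"grip":-1,"tx":0,"ty":0,"tz":0,"spin":0}]'
python3 - <<'E'
from h import *
b,d=optics.snapshot('side');a,_=optics.snapshot('top')
cv2.imwrite('pics/press.png',np.hstack([cv2.resize(a[120:260,330:470],(400,400)),cv2.resize(b[190:340,360:510],(400,400))])[:,:,::-1])
E
```

```text
clock: 10.68
tool_pos: [0.6555, -0.1843, 0.1443]
eef_rot: [0.232, 0.973, -0.002, 0.0]
contact_force: [0.1, 0.1, -0.3]
opening: 0.008
finger_force: 0.0
clock: 11.18
tool_pos: [0.6567, -0.1758, 0.0944]
eef_rot: [0.228, 0.974, 0.001, -0.0]
contact_force: [1.1, -0.3, -0.4]
opening: 0.007
finger_force: 0.0
```

View pics/press.png

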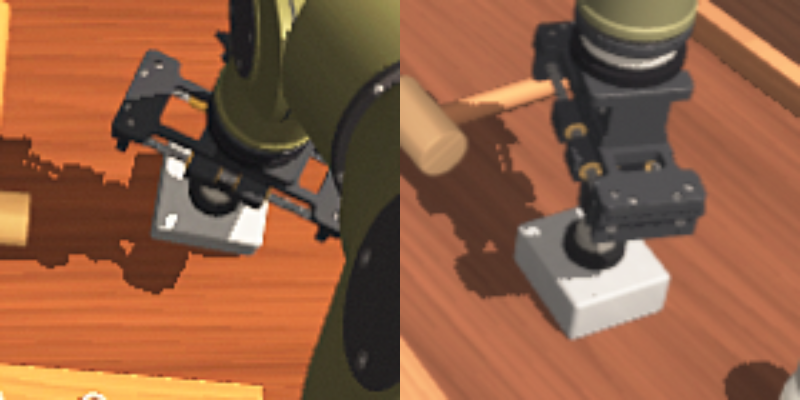

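Both halves show the gripper centred over the box, with the button, (210,190) in the top half and (597,240) in the side half, under the fingers. I'll now press slowly with force checks.

```bash
python3 -m creep '[{"grip":-1,"tx":0,"ty":0,"tz":0.5,"spin":0},{"grip":-1,"tx":0,"ty":0,"tz":0.4,"spin":0},{"grip":-1,"tx":0,"ty":0,"tz":0.3,"spin":0},{"grip":-1,"tx":0,"ty":0,"tz":0.2,"spin":0},{"grip":-1,"tx":0,"ty":0,"tz":0,"spin":0},{"grip":-1,"tx":0,"ty":0,"tz":0,"spin":0}]'
python3 -m creep '[{"grip":-1,"tx":0,"ty":0,"tz":0.15,"spin":0},{"grip":-1,"tx":0,"ty":0,"tz":0.15,"spin":0},{"grip":-1,"tx":0,"ty":0,"tz":0,"spin":0},{"grip":-1,"tx":0,"ty":0,"tz":0,"spin":0}]'
```

```text
clock: 11.78
tool_pos: [0.6563, -0.1781, 0.0805]
eef_rot: [0.229, 0.973, 0.0, -0.0]
contact_force: [-0.3, 0.2, 2.0]
opening: 0.005
finger_force: 0.9
clock: 12.12
tool_pos: [0.6563, -0.1781, 0.0775]
eef_rot: [0.229, 0.973, -0.0, -0.0]
contact_force: [-1.2, 0.0, 2.7]
opening: 0.006
finger_force: 1.7
```

```bash
python3 -m creep '[{"grip":-1,"tx":0,"ty":0,"tz":0.1,"spin":0},{"grip":-1,"tx":0,"ty":0,"tz":0.1,"spin":0},{"grip":-1,"tx":0,"ty":0,"tz":0,"spin":0},{"grip":-1,"tx":0,"ty":0,"tz":0,"spin":0}]'
python3 -m creep '[{"grip":-1,"tx":0,"ty":0,"tz":0.1,"spin":0},{"grip":-1,"tx":0,"ty":0,"tz":0,"spin":0},{"grip":-1,"tx":0,"ty":0,"tz":0,"spin":0}]'
```

```text
clock: 12.45
tool_pos: [0.6563, -0.1781, 0.0755]
eef_rot: [0.229, 0.973, -0.0, -0.0]
contact_force: [-2.1, 0.2, 4.9]
opening: 0.006
finger_force: 2.3
clock: 12.7
tool_pos: [0.6564, -0.1782, 0.0752]
eef_rot: [0.229, 0.973, -0.0, 0.0]
contact_force: [-3.2, 0.4, 9.2]
opening: 0.004
finger_force: 4.5
```

The bottom stop shows: the last 1 mm moved the tool only 0.3 mm while the force jumped. I'll push slightly more to be sure, then release.

```bash
python3 -m creep '[{"grip":-1,"tx":0,"ty":0,"tz":0.1,"spin":0},{"grip":-1,"tx":0,"ty":0,"tz":0,"spin":0},{"grip":-1,"tx":0,"ty":0,"tz":0,"spin":0},{"grip":-1,"tx":0,"ty":0,"tz":0,"spin":0}]'
python3 -m creep '[{"grip":-1,"tx":0,"ty":0,"tz":-0.5,"spin":0},{"grip":-1,"tx":0,"ty":0,"tz":-1,"spin":0},{"grip":-1,"tx":0,"ty":0,"tz":-2,"spin":0},{"grip":-1,"tx":0,"ty":0,"tz":-2.5,"spin":0},{"grip":-1,"tx":0,"ty":0,"tz":-2.5,"spin":0},{"grip":-1,"tx":0,"ty":0,"tz":-1.5,"spin":0},{"grip":-1,"tx":0,"ty":0,"tz":0,"spin":0},{"grip":-1,"tx":0,"ty":0,"tz":0,"spin":0}]'
python3 - <<'E'
from h import *
b,d=optics.snapshot('side')
cv2.imwrite('pics/end.png',b[:,:,::-1])
E
```

```text
clock: 13.03
tool_pos: [0.6564, -0.1781, 0.0751]
eef_rot: [0.229, 0.973, -0.0, 0.0]
contact_force: [-5.5, 2.1, 14.9]
opening: 0.005
finger_force: 7.3
clock: 13.7
tool_pos: [0.657, -0.1781, 0.174]
eef_rot: [0.229, 0.973, 0.0, 0.001]
contact_force: [0.4, 0.6, -1.2]
opening: 0.005
finger_force: 0.0
```

View pics/end.png

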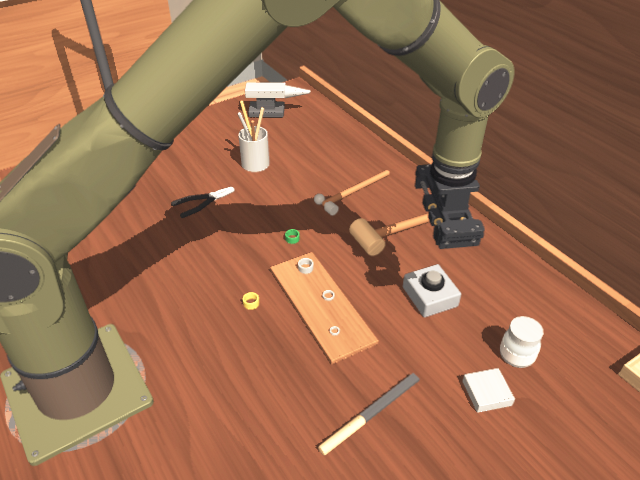

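The button at (433,280) is back up, everything is where it was, and the gripper hangs clear, so I'll hand the job in.

```bash
python3 -c "
from plant import workorder; print(workorder.finish_job())"
```

```text
the job is handed in; nothing more can be done
None
```

The job is handed in at about 14 s on the robot's clock: I pointed at the large ring for about 2.7 s and the mallet head for over 2 s, then pressed the save button to its stop (about 15 N) and let it come back up, and the last picture shows nothing moved.

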